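# Check the glued-up display case with the square

### The arm

A 7-joint arm with a two-finger parallel gripper is mounted at the origin on the work surface. World frame = base frame: x ahead of the robot, y to its left, z up, the work surface at z = 0. Lengths are in m, angles in rad, forces in N, time in s.
With the tool pointing down it reaches from about 0.425 to 1.025 m from the base axis. Payload 9.4 kg.
Tool frame: the origin (TCP) lies between the finger pads; the fingertips stand 14 mm ahead of it and the grasp point (between the pads) lies 5 mm behind it; z points along the fingers, y is the line along which they close (so a half turn about z gives the same grasp; the last joint's range is limited). The gripper opens to 93 mm and grips with 3 to 60 N. Pads are 15 mm wide; open, the fingers measure 128 mm over their backs; the gripper's body (75 mm by 188 mm) begins 65 mm behind the grasp point.
Start: joints at [1.263, 0.599, -0.003, 1.599, 0.002, 0.943, -0.08], TCP at [0.166, -0.706, 0.233] pointing down, gripper open.
Joint ranges: [-2.57, 2.57], [-0.35, 1.97], [-1.29, 1.29], [0.11, 2.56], [-1.05, 4.19], [0.11, 1.86], [-2.63, 2.63]. Speed limits (rad/s): [2.22, 2.22, 3.01, 3.01, 3.14, 3.14, 3.14].

### API

Orientations are given as a unit quaternion [w, x, y, z].
In Python, from bench import r, eyes, workorder, nets gives the robot as it stands. The module is installed in compiled form; this text tells all that it offers.
- The arm moves only by the shell command python3 -m handwheel 'ROWS' [FORCE]. ROWS is JSON, a list of rows, each a list of 3 entries, a list of its own where there are three numbers: the shift along the world's x, y, z in mm, then the turn, a rotation vector about the world's x, y, z in rad, then the opening, from -1 (shut) to 1 (fully open). A call has 1 to 8 rows; each row is the pose to reach, as a shift and turn from the pose commanded when the call began; what a row does not reach only later rows make up. A row lasts 1/12 s, in which the tool goes at most 41.7 mm and 7.16 degrees, less where a joint would pass 70% of its speed; a pose out of reach is approached as far as the arm can. A call with a gripper value outside its range is refused whole. The fingers move at their own pace and stop on an object; FORCE is the grip in N (left out, the last holds). Time passes only in rows, so rows that repeat a pose let the fingers close. It gives the time, the measured TCP pose, the force, the opening and the grip force at its end, in the units of the state.
- r.sense(): the state, without advancing time (a new reading comes with each control period).
- eyes.read_camera(name): name is "scene" or "top" or "wrist"; returns (picture, depth): 420x560x3 uint8, red, green, blue; 420x560 float32, m along the optical axis (not along the pixel's ray), 0 where there is no reading.
- eyes.camera_model(name): a dict with "fx", "fy", "cx", "cy" (pixels), "extrinsics" (4x4, takes a point from camera to world coordinates). Camera axes: x right, y down, z forward; pixel columns grow to the right and rows downward; lengths in m; the calibration is good to about 2 mm. A picture is of the moment at which its call begins: read the wrist's pose just before it. camera_model takes no time and is no camera call; for the wrist camera it gives the pose at the moment of the call.
- workorder.hand_in(): hands the job in; it is judged then, once.
Trained networks look in the newest picture that a camera, given by its name, has taken for a name from the list of things; names that differ only in an ending like _2 or _b are one class to them, and where a whole thing is asked for, a point or a joint stands for the part that bears it (a point fixed in the world has none). Each returns a list of dicts, best first, with "conf" (0 to 1); they miss things now and then, are a little off and sometimes report something else, mostly with a low value. They report only what shows in the picture. A call takes as long as a camera call.
- nets.boxes_of(thing, camera): "rect" ([left, top, right, bottom] in pixels, round what is visible of it).
The state is a dict: "clock": time; "qpos": joint angles; "dq": joint speeds; "joint_efforts": joint torques, N m; "tcp_pos": TCP position; "tcp_rot": TCP orientation; "force": force on the tool from outside, world axes, zero at the start; "ft_torque": the same for the moment, N m; "grip_width": opening from 0.0 (shut) to 1.0 (fully open); "grasp_force": force on a finger pad.
Only numpy, scipy, OpenCV 4.12 (cv2) and the standard library are available. Lean on these libraries where they do the work, as an engineer would, in place of code of your own. Each camera call takes 0.05 s, during which the arm holds its last target. There are 200 camera calls.

### The job

First clear the ratchet clamps off the bench: lay those whose jaws are ratcheted shut flat on the floor of the smaller tray and those whose jaws stand open flat on the floor of the larger tray, leaving their jaws as they are. Then check the display case with the square, kept level and low by the bench: press it gently against both outer faces of the case's near left corner (near = the robot's side) so that both arms sit flush without a gap, hold it there for about a second, then do the same at the near right corner. Finally lay the square flat in the middle of the cork mat, and leave the tape dispenser, stapler and pencil tin alone.

Things in the scene. Friction and masses are not known exactly. Their poses are not given: they have to be found in the camera images.
- case: Wooden insect display case without glass, fixed to the bench: 160 mm (its x) by 200 mm (its y), rails 28 mm high and 22 mm wide. Origin: centre of the underside; x points away from the robot, y to the robot's left, z up. Outer faces: near rail x = -80 mm, left y = +100 mm, right y = -100 mm.
- case_left_corner (a point): Outer near left corner of the case, at bench height (case x -80, y +100 mm); axes as the case's.
- case_right_corner (a point): Outer near right corner of the case, at bench height (case x -80, y -100 mm); axes as the case's.
- square: L-shaped polished aluminium try square, loose, 0.23 kg, outline 120 x 120 mm, 10 mm thick, with an upright wooden handle on the grip arm. Origin: middle of the outline, level with the underside; z up. Handle: 60 mm long along x, 20 mm wide along y, 10 to 70 mm above the underside, centred at x -15, y -42.5 mm; held by the part above 34 mm, the fingers clear the case's rails.
- square_grip_arm: The square's arm with the handle, 35 mm wide: from x -60 to +60 mm, y -60 to -25 mm (same origin and axes as the square). Its inner edge, 85 mm long, runs from the inner corner along +x; friction on other things about 0.3.
- square_plain_arm: The square's arm without handle, 35 mm wide: from x -60 to -25 mm, y -25 to +60 mm (same origin and axes as the square). Its inner edge, 85 mm long, runs from the inner corner along +y; friction on other things about 0.3.
- square_inner_corner (a point): The square's inner corner, where the inner edges of its arms meet, at the underside: x = y = -25 mm from the square's origin (axes as the square's).
- square_grip_end (a point): Far end of the grip arm's inner edge, at the underside (square x +60, y -25 mm).
- square_plain_end (a point): Far end of the plain arm's inner edge, at the underside (square x -25, y +60 mm).
- mat: Square cork mat, 190 x 190 mm, 4 mm thick, fixed on the bench; the square starts on it. Origin: centre of its underside.
- tray_small: The smaller open steel tray, fixed on the bench: 166 mm (x) by 136 mm (y) outside, 158 by 128 mm inside, walls 4 mm thick and 26 mm high, floor 4 mm thick. Origin: centre of the underside; z up.
- tray_large: The larger open steel tray, fixed on the bench: 166 mm (x) by 206 mm (y) outside, 158 by 198 mm inside, walls 4 mm thick and 26 mm high, floor 4 mm thick. Origin: centre of the underside; z up.
- clamp1: Orange ratchet clamp lying flat, 0.14 kg, like stubby pliers 124 mm long, limbs 18 mm high; may be absent. Origin: under the pivot; z up. The pivot is an upright dark steel boss, 28 mm across, 36 mm high: grip it across y from above. Jaws reach 54 mm along +x; handles 71 mm along -x, within 21 mm of the x axis if shut; if open the second handle reaches 52 mm to +y, its jaw 36 mm to -y.
- clamp1_limb (a joint): Opening of that clamp's jaws, rad: 0 to 0.03 ratcheted shut (jaws touching), 0.35 to 0.5 jaws standing open. The hinge is stiff (0.5 N m) and stays where it is; gripping the boss does not move it.
- clamp2: Orange ratchet clamp lying flat, 0.14 kg, like stubby pliers 124 mm long, limbs 18 mm high; may be absent. Origin: under the pivot; z up. The pivot is an upright dark steel boss, 28 mm across, 36 mm high: grip it across y from above. Jaws reach 54 mm along +x; handles 71 mm along -x, within 21 mm of the x axis if shut; if open the second handle reaches 52 mm to +y, its jaw 36 mm to -y.
- clamp2_limb (a joint): Opening of that clamp's jaws, rad: 0 to 0.03 ratcheted shut (jaws touching), 0.35 to 0.5 jaws standing open. The hinge is stiff (0.5 N m) and stays where it is; gripping the boss does not move it.
- clamp3: Orange ratchet clamp lying flat, 0.14 kg, like stubby pliers 124 mm long, limbs 18 mm high; may be absent. Origin: under the pivot; z up. The pivot is an upright dark steel boss, 28 mm across, 36 mm high: grip it across y from above. Jaws reach 54 mm along +x; handles 71 mm along -x, within 21 mm of the x axis if shut; if open the second handle reaches 52 mm to +y, its jaw 36 mm to -y.
- clamp3_limb (a joint): Opening of that clamp's jaws, rad: 0 to 0.03 ratcheted shut (jaws touching), 0.35 to 0.5 jaws standing open. The hinge is stiff (0.5 N m) and stays where it is; gripping the boss does not move it.
- clamp4: Orange ratchet clamp lying flat, 0.14 kg, like stubby pliers 124 mm long, limbs 18 mm high; may be absent. Origin: under the pivot; z up. The pivot is an upright dark steel boss, 28 mm across, 36 mm high: grip it across y from above. Jaws reach 54 mm along +x; handles 71 mm along -x, within 21 mm of the x axis if shut; if open the second handle reaches 52 mm to +y, its jaw 36 mm to -y.
- clamp4_limb (a joint): Opening of that clamp's jaws, rad: 0 to 0.03 ratcheted shut (jaws touching), 0.35 to 0.5 jaws standing open. The hinge is stiff (0.5 N m) and stays where it is; gripping the boss does not move it.
- tape: Bystander: tape dispenser, beyond the case, loose. Origin: centre of its underside.
- stapler: Bystander: stapler, beyond the case, loose. Origin: centre of its underside.
- pencil_tin: Bystander: pencil tin, beyond the case, loose. Origin: centre of its underside.

How it is judged:
On the way, in this order (a step that is already met when the one before it is completed fails the run):
1. every clamp present lies in the tray that its jaws call for (x of clamp1 in the frame of tray_large between -0.065 and 0.065 m and y of clamp1 in the frame of tray_large between -0.085 and 0.085 m and z of each of clamp1, clamp3 in the frame of tray_large below 0.02 m and angle between each of clamp1, clamp2, clamp3, clamp4's own z axis and vertical below 0.2 rad and linear speed of each of clamp1, clamp2, clamp3, clamp4 below 0.03 m/s and value of joint each of clamp1_limb, clamp3_limb above 0.25 rad and x of clamp2 in the frame of tray_small between -0.065 and 0.065 m and y of clamp2 in the frame of tray_small between -0.05 and 0.05 m and z of each of clamp2, clamp4 in the frame of tray_small below 0.02 m and value of joint each of clamp2_limb, clamp4_limb below 0.1 rad and x of clamp3 in the frame of tray_large between -0.065 and 0.065 m and y of clamp3 in the frame of tray_large between -0.085 and 0.085 m and x of clamp4 in the frame of tray_small between -0.065 and 0.065 m and y of clamp4 in the frame of tray_small between -0.05 and 0.05 m), for 0.3 s.
2. the square is pressed flush against both faces of the near left corner (x of square_inner_corner in the frame of case_left_corner between -0.0025 and 0.0025 m and y of square_inner_corner in the frame of case_left_corner between -0.0025 and 0.0025 m and x of square_grip_end in the frame of case_left_corner between -0.0025 and 0.0025 m and y of square_plain_end in the frame of case_left_corner between -0.0025 and 0.0025 m and angle between square's own z axis and vertical below 0.08 rad and z of square_inner_corner in the frame of case_left_corner below 0.02 m and contact force between each of square_grip_arm, square_plain_arm and case above 1 N), for 0.5 s.
3. the square is pressed flush against both faces of the near right corner (x of square_inner_corner in the frame of case_right_corner between -0.0025 and 0.0025 m and y of square_inner_corner in the frame of case_right_corner between -0.0025 and 0.0025 m and y of square_grip_end in the frame of case_right_corner between -0.0025 and 0.0025 m and x of square_plain_end in the frame of case_right_corner between -0.0025 and 0.0025 m and angle between square's own z axis and vertical below 0.08 rad and z of square_inner_corner in the frame of case_right_corner below 0.02 m and contact force between each of square_grip_arm, square_plain_arm and case above 1 N), for 0.5 s.
At the end, for the whole second after the job is handed in: Every clamp present lies flat (within 0.2 rad) and at rest on the floor of its tray, shut ones (below 0.1 rad) in the smaller, open ones (above 0.25 rad) in the larger; the square lies flat and at rest on the cork mat with its origin within 35 mm of the mat's centre (all of step 1 and horizontal distance between square and mat below 0.035 m and z of square in the frame of mat below 0.008 m and angle between square's own z axis and vertical below 0.06 rad and linear speed of square below 0.02 m/s); the robot touches nothing.
It fails at once if a bystander is pushed more than 30 mm (distance of any of tape, stapler, pencil_tin from where it was at the start of the episode above 0.03 m).
It fails at once if the square is pressed on the case with more than 60 N (contact force between square and case above 60 N).
Of clamp1, clamp2, clamp3, clamp4 only 2 to 4 are there at a start; the rules pass over those that are not, and their reading is None.
At some moment in a run one of clamp1, clamp2, clamp3, clamp4, square may be knocked a few centimetres aside while the robot is not near it.
Once in a run the grip may slacken for a moment while it holds something.
It also fails if it takes over 210 s, if anything falls off the work surface, if the arm or the gripper's body presses on something with over 40 N, if the wrist force passes 120 N, or if a joint passes its speed limit or range.

## Working session

There is one attempt and no reset: what is moved stays moved. The work goes in short steps, Python scripts to look and compute and a shell command to move; the robot and the scene stay as the last step left them, time stands still between calls to the robot, and variables do not carry over. Pictures are saved under pics/ and viewed, at most 17 in all, crops included, and the job is handed in when it is done.

```bash
mkdir -p pics; cat > h.py <<'E'
import numpy as np, cv2
from bench import r, eyes, workorder, nets
def shot(cam,name=None):
    M=eyes.camera_model(cam); p,d=eyes.read_camera(cam)
    if name: cv2.imwrite('pics/'+name+'.png',cv2.cvtColor(p,cv2.COLOR_RGB2BGR))
    return p,d,M
def cloud(d,M):
    v,u=np.indices(d.shape)
    P=np.stack([(u-M['cx'])/M['fx']*d,(v-M['cy'])/M['fy']*d,d,np.ones_like(d)],-1)@np.array(M['extrinsics']).T
    P=P[...,:3]; P[d<=0]=np.nan
    return P
E
python3 - <<'E'
from h import *
for c in ['top','scene']:
    p,d,M=shot(c,c+'0'); np.savez(c+'0',p=p,d=d,P=cloud(d,M))
    for t in ['clamp1','square','case','mat','tray_small','tray_large','tape','stapler','pencil_tin']:
        P=cloud(d,M)
        for b in nets.boxes_of(t,c)[:5]:
            l,tp,rr,bt=[int(x) for x in b['rect']]
            q=P[(tp+bt)//2,(l+rr)//2]
            print(c,t,round(b['conf'],2),[l,tp,rr,bt],np.round(q,3))
print(r.sense())
E
```

```text
top clamp1 0.85 [269, 263, 317, 279] [ 0.422 -0.08   0.035]
top clamp1 0.63 [362, 191, 405, 208] [ 0.604 -0.353  0.016]
top clamp1 0.63 [210, 269, 253, 288] [0.417 0.084 0.035]
top clamp1 0.25 [345, 248, 402, 293] [ 0.41  -0.299  0.004]
top square 0.66 [353, 250, 398, 293] [ 0.407 -0.304  0.004]
top case 0.78 [220, 174, 304, 241] [ 0.61  -0.011  0.006]
top case 0.5 [261, 129, 314, 155] [ 0.782 -0.096  0.052]
top mat 0.8 [338, 233, 415, 312] [ 0.404 -0.307  0.003]
top mat 0.33 [383, 247, 399, 296] [ 0.4   -0.331  0.057]
top tray_small 0.8 [121, 185, 169, 245] [0.614 0.319 0.005]
top tray_small 0.36 [209, 274, 252, 292] [ 0.407  0.091 -0.002]
top tray_large 0.9 [103, 260, 189, 335] [0.388 0.316 0.004]
top tray_large 0.22 [206, 269, 254, 288] [0.417 0.086 0.039]
top tape 0.78 [261, 129, 314, 159] [ 0.79  -0.098  0.02 ]
top stapler 0.67 [206, 133, 251, 161] [0.785 0.072 0.041]
top pencil_tin 0.82 [164, 146, 199, 181] [0.728 0.196 0.089]
top pencil_tin 0.74 [352, 250, 398, 297] [ 0.401 -0.303  0.005]
scene clamp1 0.77 [294, 170, 351, 189] [0.43  0.081 0.031]
scene clamp1 0.74 [84, 221, 15
[... 823 characters left out ...]
, 'qpos': array([ 1.26331531,  0.59927662, -0.00249444,  1.59939113,  0.00182826,
        0.9428692 , -0.0798341 ]), 'dq': array([ 0.0001615 , -0.00073151, -0.00092163, -0.00149095,  0.00050076,
        0.00124259, -0.00017654]), 'joint_efforts': array([-1.07323591e-03, -7.64858866e+01,  1.49644990e+00, -2.52712369e+01,
       -5.23112761e-02,  1.03425927e-02,  5.52740335e-05]), 'tcp_pos': array([ 0.16582255, -0.70579872,  0.2326379 ]), 'tcp_rot': array([ 3.54270277e-05,  9.93349919e-01,  1.15134426e-01, -2.99987239e-05]), 'force': array([ 0.8793979 , -0.42903534, -0.45299325]), 'ft_torque': array([ 0.0121471 ,  0.01926082, -0.0222585 ]), 'grasp_force': 0.0, 'grip_width': 0.9989895237284774}
```

View pics/top0.png

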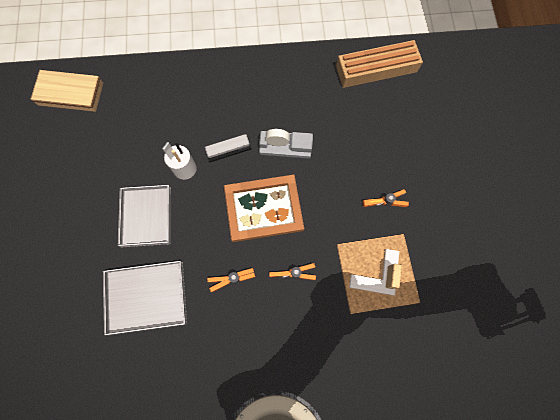

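View pics/scene0.png

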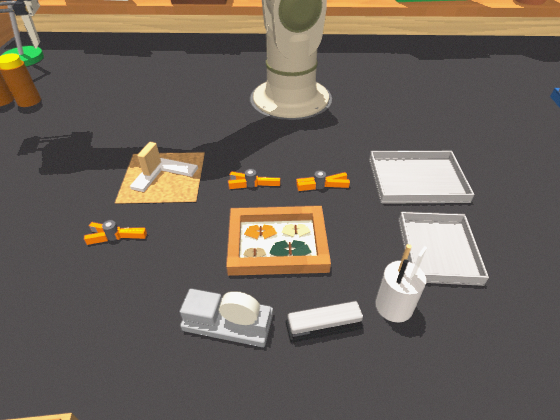

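```bash
python3 - <<'E'
from h import *
T=np.load('top0.npz'); p=T['p']; P=T['P']
cs=[p[250:295,205:325],p[180:220,330:437]]
cs=[cv2.resize(c,(780,int(c.shape[0]*780/c.shape[1])),interpolation=cv2.INTER_CUBIC) for c in cs]
cv2.imwrite('pics/crop0.png',cv2.cvtColor(np.vstack(cs),cv2.COLOR_RGB2BGR))
M=eyes.camera_model('top');print(np.round(np.array(M['extrinsics']),3),M['fx'],r.sense()['tcp_pos'])
def rect(m,name):
    q=P[m][:,:2]; q=q[~np.isnan(q).any(1)]
    (c,s,a)=cv2.minAreaRect((q*1000).astype(np.float32)); print(name,np.round(c,1),np.round(s,1),round(a,2),len(q))
z=P[...,2]
def box(l,t,rr,b):
    m=np.zeros(z.shape,bool); m[t:b,l:rr]=1; return m
rect(box(215,168,310,246)&(z>.022)&(z<.034),'case')
rect(box(115,178,175,252)&(z>.018)&(z<.034),'small')
rect(box(97,254,195,340)&(z>.018)&(z<.034),'large')
hsv=cv2.cvtColor(p,cv2.COLOR_RGB2HSV)
rect(box(330,225,425,320)&(z>.001)&(z<.02),'mat')
rect(box(330,225,425,320)&(z>.010)&(z<.02),'square')
rect(box(330,225,425,320)&(z>.06)&(z<.09),'handle')
E
```

```text
[[-8.100e-02 -9.670e-01  2.410e-01  3.360e-01]
 [-9.970e-01  7.800e-02 -2.100e-02 -2.500e-02]
 [ 1.000e-03 -2.420e-01 -9.700e-01  1.043e+00]
 [ 0.000e+00  0.000e+00  0.000e+00  1.000e+00]] 378.88033202021387 [ 0.16582255 -0.70579872  0.2326379 ]
case [606.3 -15.4] [161.2 200.2] 4.65 1821
small [611.3 315.8] [137.4 168.2] 89.57 450
large [388.3 316.7] [165.9 208. ] 2.83 557
mat [ 407.3 -313.7] [271.3 254.4] 85.34 5489
square [ 388.1 -311.9] [109.9 165.1] 24.3 771
handle [ 387.  -338.7] [21.1 60. ] 75.15 216
```

View pics/crop0.png

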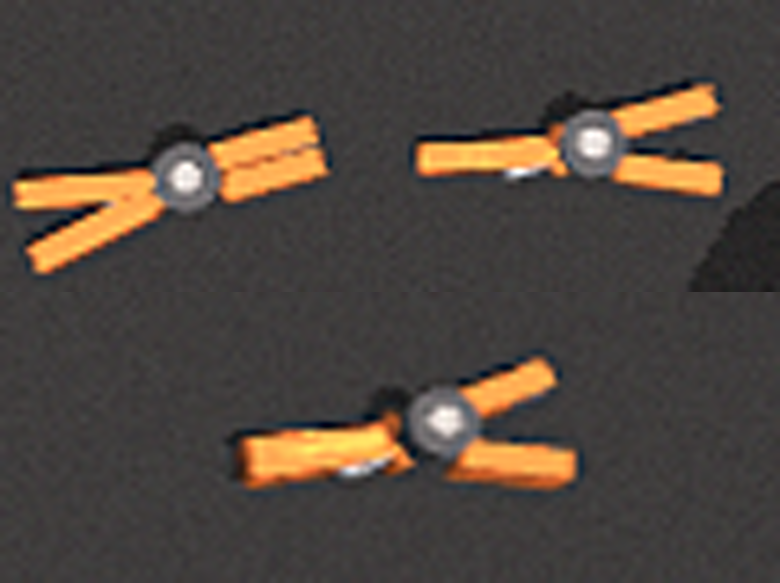

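Near clamp at (185,178 in crop) is shut; the others are unclear, so I'll look with the wrist camera.

```bash
python3 -m handwheel '[[[42,45,10],[0,0,0.12],1],[[84,90,20],[0,0,0.24],1],[[120,130,30],[0,0,0.36],1],[[150,170,40],[0,0,0.48],1],[[180,210,50],[0,0,0.6],1],[[210,240,60],[0,0,0.72],1],[[240,270,70],[0,0,0.84],1],[[270,300,70],[0,0,0.96],1]]'
python3 -m handwheel '[[[25,20,0],[0,0,0.12],1],[[50,30,0],[0,0,0.24],1],[[70,30,0],[0,0,0.34],1],[[90,30,0],[0,0,0.38],1],[[90,30,0],[0,0,0.38],1]]'
python3 - <<'E'
from h import *
p,d,M=shot('wrist','w1'); np.savez('w1',p=p,d=d,P=cloud(d,M)); print(r.sense()['tcp_pos'],r.sense()['tcp_rot'],r.sense()['clock'])
for b in nets.boxes_of('clamp1','wrist'): print(b)
E
```

```text
clock: 1.67
tcp_pos: [0.3847, -0.4596, 0.2933]
tcp_rot: [0.001, 0.826, 0.563, -0.0]
force: [0.5, -0.5, 0.7]
grip_width: 1.0
grasp_force: 0.0
clock: 2.08
tcp_pos: [0.4778, -0.4297, 0.292]
tcp_rot: [0.001, 0.705, 0.709, 0.001]
force: [0.0, 0.2, -0.4]
grip_width: 0.996
grasp_force: 0.0
[ 0.47558987 -0.4301874   0.29178349] [1.41401470e-04 7.06302723e-01 7.07909705e-01 5.42330060e-04] 2.1333
{'rect': [353.7, 68.6, 389.0, 173.8], 'conf': 0.68}
{'rect': [163.5, 78.1, 265.9, 135.3], 'conf': 0.67}
```

View pics/w1.png

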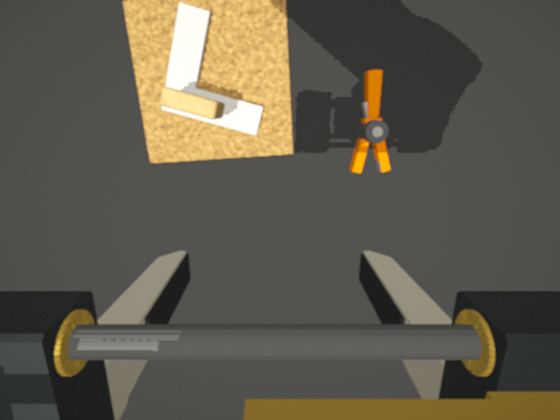

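```bash
cat >> h.py <<'E'
def orange(p):
    h=cv2.cvtColor(p,cv2.COLOR_RGB2HSV); return (h[...,0]<22)&(h[...,1]>190)&(h[...,2]>90)
E
python3 - <<'E'
from h import *
T=np.load('w1.npz'); p=T['p'];P=T['P']
c=p[55:185,325:425]; cv2.imwrite('pics/c1.png',cv2.cvtColor(cv2.resize(c,None,fx=4.5,fy=4.5,interpolation=cv2.INTER_CUBIC),cv2.COLOR_RGB2BGR))
q=P[110:150,355:400].reshape(-1,3); b=q[q[:,2]>.03]; b0=(b.min(0)+b.max(0))/2; print('boss',b0,b.max(0)-b.min(0))
m=orange(p)&(P[...,2]>.005); m[:, :320]=0; m[200:]=0
o=P[m][:,:2]-b0[:2]; a=np.degrees(np.arctan2(o[:,1],o[:,0])); R=np.hypot(*o.T)
for k in range(-180,180,6):
    s=(a>=k)&(a<k+6)
    if s.sum()>3: print(k,s.sum(),round(R[s].max(),3))
E
```

```text
boss [ 0.60119792 -0.36912648  0.03443349] [0.02796044 0.02682832 0.00845015]
-144 10 0.019
-138 17 0.023
-132 27 0.028
-126 44 0.036
-120 75 0.053
-114 38 0.055
-108 51 0.054
-78 13 0.05
-72 80 0.054
-66 34 0.054
-60 46 0.049
-54 23 0.032
-48 9 0.025
60 4 0.018
72 9 0.027
78 41 0.054
84 167 0.071
90 182 0.071
96 219 0.071
102 69 0.051
108 5 0.02
114 4 0.016
120 5 0.017
126 9 0.018
132 4 0.016
```

View pics/c1.png

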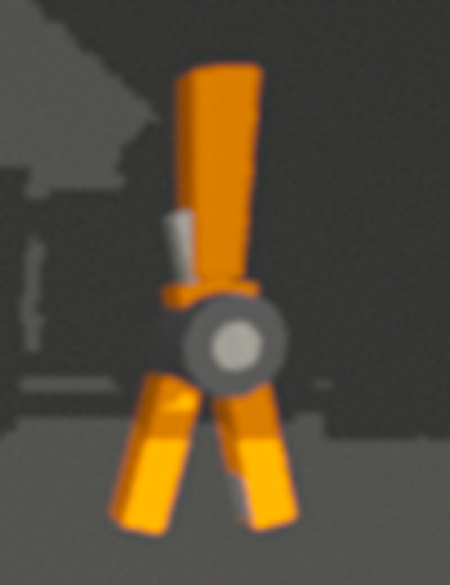

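Clamp C (wrist 375,130): long handles together, jaws apart → open; B looks the same. A: jaws touching → shut. Pick C first.

```bash
python3 -m handwheel '[[[35,18,-10],[0,0,0],1],[[72,35,-20],[0,0,0],1],[[108,52,-30],[0,0,0],1],[[125,61,-60],[0,0,0],1],[[125,61,-100],[0,0,0],1],[[125,61,-135],[0,0,0],1],[[125,61,-165],[0,0,0],1],[[125,61,-165],[0,0,0],1]]' 25
python3 - <<'E'
from h import *
p,d,M=shot('wrist'); P=cloud(d,M); s=r.sense(); print(s['tcp_pos'],s['tcp_rot'])
m=(P[...,2]>.028)&(P[...,2]<.042)&(np.hypot(P[...,0]-.601,P[...,1]+.369)<.04)
q=P[m]; print(len(q), (q.min(0)+q.max(0))/2 if len(q) else '')
E
```

```text
clock: 2.85
tcp_pos: [0.5944, -0.3693, 0.1209]
tcp_rot: [-0.005, 0.708, 0.707, -0.002]
force: [-1.0, 0.1, -0.9]
grip_width: 1.0
grasp_force: 0.0
[ 0.59600384 -0.36995537  0.12428602] [-0.00282302  0.70763995  0.70656641 -0.00127751]
1063 [ 0.60121376 -0.36845393  0.03325195]
```

```bash
python3 -m handwheel '[[[2,0,-35],[0,0,0],1],[[2,0,-70],[0,0,0],1],[[2,0,-93],[0,0,0],1],[[2,0,-93],[0,0,0],1],[[2,0,-93],[0,0,0],-1],[[2,0,-93],[0,0,0],-1],[[2,0,-93],[0,0,0],-1],[[2,0,-93],[0,0,0],-1]]' 25
python3 -m handwheel '[[[0,0,0],[0,0,0],-1],[[0,0,0],[0,0,0],-1],[[0,0,0],[0,0,0],-1]]' 25
```

```text
clock: 3.57
tcp_pos: [0.6018, -0.3707, 0.0365]
tcp_rot: [0.002, 0.707, 0.707, 0.0]
force: [-0.5, -0.7, 1.0]
grip_width: 0.766
grasp_force: 0.0
clock: 3.82
tcp_pos: [0.6009, -0.3701, 0.0346]
tcp_rot: [0.0, 0.707, 0.707, 0.0]
force: [0.4, 0.7, 0.7]
grip_width: 0.55
grasp_force: 0.0
```

```bash
python3 -m handwheel '[[[0,0,0],[0,0,0],-1],[[0,0,0],[0,0,0],-1],[[0,0,0],[0,0,0],-1],[[0,0,0],[0,0,0],-1],[[0,0,0],[0,0,0],-1],[[0,0,0],[0,0,0],-1]]' 30
python3 -m handwheel '[[[0,0,30],[0,0,0],-1],[[0,0,65],[0,0,0],-1],[[0,0,100],[0,0,0],-1],[[0,0,120],[0,0,0],-1],[[0,0,120],[0,0,0],-1]]' 30
```

```text
clock: 4.32
tcp_pos: [0.6007, -0.3699, 0.0339]
tcp_rot: [-0.0, 0.707, 0.707, -0.0]
force: [0.1, 0.6, 0.1]
grip_width: 0.292
grasp_force: 30.0
clock: 4.73
tcp_pos: [0.6029, -0.3709, 0.1591]
tcp_rot: [0.003, 0.707, 0.707, 0.001]
force: [1.1, 0.4, -1.2]
grip_width: 0.293
grasp_force: 30.0
```

```bash
python3 -m handwheel '[[[-4,15,0],[0,0,0],-1],[[-13,45,0],[0,0,0],-1],[[-23,80,0],[0,0,0],-1],[[-33,118,0],[0,0,0],-1],[[-43,156,0],[0,0,0],-1],[[-54,194,0],[0,0,0],-1],[[-65,232,0],[0,0,0],-1],[[-75,270,0],[0,0,0],-1]]'
python3 -m handwheel '[[[-10,38,0],[0,0,0],-1],[[-20,76,0],[0,0,0],-1],[[-31,114,0],[0,0,0],-1],[[-42,152,0],[0,0,0],-1],[[-52,190,0],[0,0,0],-1],[[-63,228,0],[0,0,0],-1],[[-74,266,0],[0,0,0],-1],[[-85,300,0],[0,0,0],-1]]'
python3 -m handwheel '[[[-9,34,0],[0,0,0],-1],[[-18,64,0],[0,0,0],-1],[[-22,84,0],[0,0,0],-1],[[-22,87,0],[0,0,0],-1],[[-22,87,0],[0,0,0],-1],[[-22,87,0],[0,0,0],-1]]'
```

```text
clock: 5.4
tcp_pos: [0.5241, -0.0985, 0.1532]
tcp_rot: [-0.001, 0.707, 0.707, -0.0]
force: [0.6, 0.4, -1.1]
grip_width: 0.295
grasp_force: 30.0
clock: 6.07
tcp_pos: [0.4395, 0.2021, 0.1534]
tcp_rot: [-0.0, 0.707, 0.707, -0.0]
force: [1.2, 0.1, -2.2]
grip_width: 0.293
grasp_force: 30.0
clock: 6.57
tcp_pos: [0.4185, 0.286, 0.1533]
tcp_rot: [0.0, 0.707, 0.707, -0.001]
force: [-0.5, -0.9, -1.3]
grip_width: 0.294
grasp_force: 30.0
```

```bash
python3 - <<'E'
from h import *
p,d,M=shot('wrist','w2'); s=r.sense(); print(s['tcp_pos'],s['grip_width'],s['grasp_force'],s['force'])
E
```

```text
[0.41876716 0.28548994 0.15346593] 0.29732375615742185 29.999390244483948 [ 0.14558211 -0.63025021 -0.79331001]
```

View pics/w2.png

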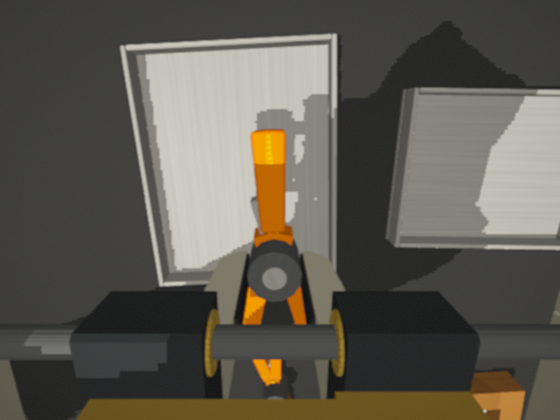

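Clamp C is held over the large tray (boss at 274,265), clear of walls. Lower it.

```bash
python3 -m handwheel '[[[0,2,-30],[0,0,0],-1],[[0,2,-65],[0,0,0],-1],[[0,2,-95],[0,0,0],-1],[[0,2,-108],[0,0,0],-1],[[0,2,-115],[0,0,0],-1],[[0,2,-115],[0,0,0],-1],[[0,2,-115],[0,0,0],-0.1],[[0,2,-115],[0,0,0],-0.1]]'
python3 -m handwheel '[[[0,0,0],[0,0,0],-0.1],[[0,0,0],[0,0,0],-0.1],[[0,0,15],[0,0,0],-0.1],[[0,0,45],[0,0,0],0.3],[[0,0,85],[0,0,0],1],[[-6,-38,105],[0,0,0],1],[[-12,-76,115],[0,0,0],1],[[-20,-115,115],[0,0,0],1]]'
python3 - <<'E'
from h import *
p,d,M=shot('wrist'); P=cloud(d,M); s=r.sense(); print(s['tcp_pos'],s['force'])
q=P[(P[...,2]>.036)&(P[...,2]<.048)&(np.hypot(P[...,0]-.419,P[...,1]-.287)<.04)]; print(len(q),(q.min(0)+q.max(0))/2,q[:,2].max())
E
```

```text
clock: 7.28
tcp_pos: [0.4195, 0.2887, 0.0397]
tcp_rot: [0.0, 0.708, 0.707, 0.001]
force: [-0.1, -0.1, 0.2]
grip_width: 0.391
grasp_force: 0.0
clock: 7.95
tcp_pos: [0.3997, 0.1736, 0.1566]
tcp_rot: [0.001, 0.707, 0.707, 0.003]
force: [0.7, -1.4, -0.1]
grip_width: 0.762
grasp_force: 0.0
[0.39603196 0.16426389 0.15511756] [-3.97753928 -8.42289789 -2.52105545]
1155 [0.41889342 0.28833886 0.0396286 ] 0.04301462673968498
```

```bash
python3 -m handwheel '[[[6,-38,15],[0,0,0],1],[[12,-76,30],[0,0,0],1],[[18,-114,50],[0,0,0],1],[[24,-152,70],[0,0,0],1],[[30,-190,85],[0,0,0],1],[[36,-228,100],[0,0,0],1],[[40,-266,110],[0,0,0],1],[[40,-300,110],[0,0,0],1]]'
python3 -m handwheel '[[[0,0,0],[0,0,0],1],[[0,0,0],[0,0,0],1]]'
cat >> h.py <<'E'
def clamps(cam='wrist',name=None):
    p,d,M=shot(cam,name); P=cloud(d,M); s=r.sense(); print('tcp',s['tcp_pos'],s['clock'])
    m=orange(p)&(P[...,2]>.004)&(P[...,2]<.03)
    n,l,st,c=cv2.connectedComponentsWithStats(cv2.dilate(m.astype(np.uint8),np.ones((15,15))))
    for i in range(1,n):
        mm=m&(l==i)
        if mm.sum()<80: continue
        q=P[(l==i)&(P[...,2]>.030)&(P[...,2]<.045)]
        if len(q)<20: continue
        b=((q.min(0)+q.max(0))/2)[:2]; o=P[mm][:,:2]-b; R=np.hypot(*o.T); a=np.degrees(np.arctan2(o[:,1],o[:,0]))
        print('boss',b,(q.max(0)-q.min(0))[:2],len(q))
        print('  R>42:',[(k,round(R[(a>=k)&(a<k+10)].max(),3)) for k in range(-180,180,10) if ((R>.042)&(a>=k)&(a<k+10)).sum()>3])
E
python3 -c "
from h import *
clamps('wrist','w3')"
```

```text
clock: 8.67
tcp_pos: [0.4401, -0.1289, 0.2666]
tcp_rot: [0.002, 0.708, 0.707, 0.001]
force: [0.7, -1.0, -0.7]
grip_width: 0.999
grasp_force: 0.0
clock: 8.83
tcp_pos: [0.4384, -0.1276, 0.2643]
tcp_rot: [0.0, 0.709, 0.705, -0.0]
force: [0.0, 0.5, -0.1]
grip_width: 0.996
grasp_force: 0.0
tcp [ 0.43847805 -0.12599587  0.26413504] 8.8833
boss [ 0.42001674 -0.07866469] [0.0236709  0.00791234] 136
  R>42: [(80, np.float64(0.061)), (90, np.float64(0.061))]
boss [ 0.41985314 -0.09430222] [0.02620649 0.0150137 ] 226
  R>42: [(-120, np.float64(0.05)), (-110, np.float64(0.048)), (-80, np.float64(0.048)), (-70, np.float64(0.049))]
```

View pics/w3.png

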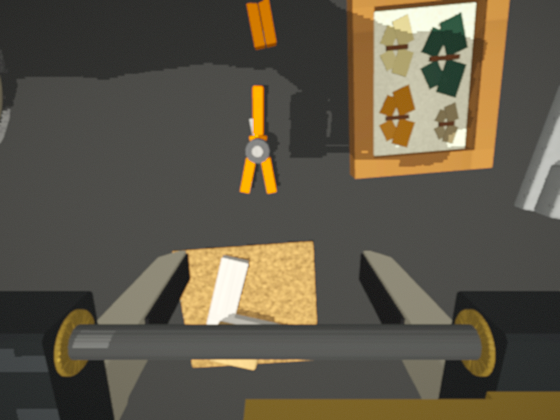

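B (258,152) has its jaws open like C. Pick it.

```bash
python3 -m handwheel '[[[-9,19,-20],[0,0,0],1],[[-18,38,-50],[0,0,0],1],[[-18,38,-90],[0,0,0],1],[[-18,38,-130],[0,0,0],1],[[-18,38,-165],[0,0,0],1],[[-18,38,-200],[0,0,0],1],[[-18,38,-225],[0,0,0],0.2],[[-18,38,-230],[0,0,0],-0.3]]' 30
python3 -m handwheel '[[[0,0,0],[0,0,0],-1],[[0,0,0],[0,0,0],-1],[[0,0,0],[0,0,0],-1],[[0,0,0],[0,0,0],-1],[[0,0,0],[0,0,0],-1],[[0,0,0],[0,0,0],-1],[[0,0,0],[0,0,0],-1],[[0,0,0],[0,0,0],-1]]' 30
```

```text
clock: 9.55
tcp_pos: [0.418, -0.0857, 0.0307]
tcp_rot: [-0.003, 0.705, 0.709, -0.004]
force: [0.2, -0.3, -0.1]
grip_width: 0.899
grasp_force: 0.0
clock: 10.22
tcp_pos: [0.421, -0.0881, 0.0345]
tcp_rot: [0.0, 0.707, 0.707, 0.0]
force: [-0.6, -0.1, 1.6]
grip_width: 0.333
grasp_force: 0.8
```

```bash
python3 -m handwheel '[[[0,0,0],[0,0,0],-1],[[0,0,0],[0,0,0],-1],[[0,0,20],[0,0,0],-1],[[0,0,50],[0,0,0],-1],[[0,0,85],[0,0,0],-1],[[0,0,110],[0,0,0],-1],[[-2,15,115],[0,0,0],-1],[[-8,45,115],[0,0,0],-1]]' 30
python3 -m handwheel '[[[-5,38,0],[0,0,0],-1],[[-10,76,0],[0,0,0],-1],[[-15,114,0],[0,0,0],-1],[[-20,152,0],[0,0,0],-1],[[-25,190,0],[0,0,0],-1],[[-30,228,0],[0,0,0],-1],[[-36,266,0],[0,0,0],-1],[[-43,302,0],[0,0,0],-1]]'
python3 -m handwheel '[[[-8,34,0],[0,0,0],-1],[[-13,62,0],[0,0,0],-1],[[-15,76,0],[0,0,0],-1],[[-15,76,0],[0,0,0],-1],[[-15,76,-20],[0,0,0],-1],[[-15,76,-40],[0,0,0],-1],[[-15,76,-40],[0,0,0],-1],[[-15,76,-40],[0,0,0],-1]]'
```

```text
clock: 10.88
tcp_pos: [0.4142, -0.0455, 0.1509]
tcp_rot: [0.002, 0.71, 0.705, 0.001]
force: [-0.1, 0.8, -0.9]
grip_width: 0.293
grasp_force: 30.0
clock: 11.55
tcp_pos: [0.3692, 0.2611, 0.149]
tcp_rot: [-0.0, 0.707, 0.707, -0.0]
force: [0.2, -0.6, -1.8]
grip_width: 0.291
grasp_force: 30.0
clock: 12.22
tcp_pos: [0.3547, 0.3331, 0.1086]
tcp_rot: [0.0, 0.707, 0.707, -0.002]
force: [-0.3, -0.3, -0.3]
grip_width: 0.29
grasp_force: 30.0
```

```bash
python3 -m handwheel '[[[0,0,-25],[0,0,0],-1],[[0,0,-48],[0,0,0],-1],[[0,0,-63],[0,0,0],-1],[[0,0,-69],[0,0,0],-1],[[0,0,-69],[0,0,0],-1],[[0,0,-69],[0,0,0],-0.2],[[0,0,-69],[0,0,0],-0.2],[[0,0,-69],[0,0,0],-0.2]]'
python3 -m handwheel '[[[0,0,0],[0,0,0],-0.2],[[0,0,18],[0,0,0],-0.2],[[0,0,50],[0,0,0],0.3],[[0,0,85],[0,0,0],1],[[10,-38,105],[0,0,0],1],[[20,-76,115],[0,0,0],1],[[30,-115,125],[0,0,0],1],[[40,-154,135],[0,0,0],1]]'
python3 -m handwheel '[[[5,-38,10],[0,0,0],1],[[10,-76,20],[0,0,0],1],[[10,-114,30],[0,0,0],1],[[10,-152,40],[0,0,0],1],[[10,-170,50],[0,0,0],1],[[10,-180,50],[0,0,0],1],[[10,-180,50],[0,0,0],1]]'
python3 -c "
from h import *
clamps('wrist','w4')"
```

```text
clock: 12.88
tcp_pos: [0.3554, 0.3353, 0.0413]
tcp_rot: [-0.0, 0.707, 0.707, 0.001]
force: [0.2, -0.2, 0.6]
grip_width: 0.397
grasp_force: 0.0
clock: 13.55
tcp_pos: [0.3948, 0.1803, 0.1761]
tcp_rot: [0.0, 0.707, 0.707, 0.001]
force: [1.3, -0.6, -0.0]
grip_width: 0.782
grasp_force: 0.0
clock: 14.13
tcp_pos: [0.4045, -0.0007, 0.2258]
tcp_rot: [0.001, 0.709, 0.705, 0.0]
force: [0.8, -0.7, -0.8]
grip_width: 1.0
grasp_force: 0.0
tcp [0.40455654 0.00084566 0.22546463] 14.1833
boss [0.4178345  0.08670403] [0.02160381 0.00845505] 154
  R>42: [(80, np.float64(0.062)), (90, np.float64(0.062)), (100, np.float64(0.061)), (110, np.float64(0.062)), (120, np.float64(0.059))]
boss [0.41987561 0.06957917] [0.0237767  0.01067389] 186
  R>42: [(-100, np.float64(0.046)), (-90, np.float64(0.046)), (-80, np.float64(0.047)), (-70, np.float64(0.048))]
```

View pics/w4.png

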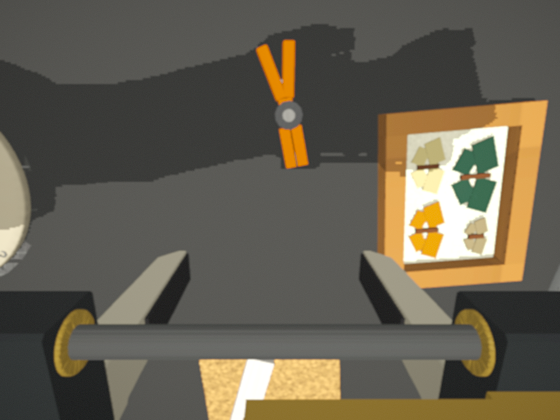

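A (288,115) has its jaws touching → shut.

```bash
python3 -m handwheel '[[[5,30,-10],[0,0,0.06],1],[[14,65,-30],[0,0,0.12],1],[[14,77,-60],[0,0,0.12],1],[[14,77,-95],[0,0,0.12],1],[[14,77,-130],[0,0,0.12],1],[[14,77,-165],[0,0,0.12],1],[[14,77,-187],[0,0,0.12],0.2],[[14,77,-191],[0,0,0.12],-0.3]]' 30
python3 -m handwheel '[[[0,0,0],[0,0,0],-1],[[0,0,0],[0,0,0],-1],[[0,0,0],[0,0,0],-1],[[0,0,0],[0,0,0],-1],[[0,0,0],[0,0,0],-1],[[0,0,0],[0,0,0],-1],[[0,0,0],[0,0,0],-1],[[0,0,0],[0,0,0],-1]]' 30
python3 -m handwheel '[[[0,0,0],[0,0,0],-1],[[0,0,0],[0,0,0],-1],[[0,0,20],[0,0,0],-1],[[0,0,50],[0,0,0],-1],[[0,0,85],[0,0,0],-1],[[0,0,115],[0,0,0],-1],[[0,0,120],[0,0,0],-1],[[0,0,120],[0,0,0],-1]]' 30
```

```text
clock: 14.85
tcp_pos: [0.4165, 0.0804, 0.0305]
tcp_rot: [-0.002, 0.662, 0.75, -0.003]
force: [-0.4, -1.0, 0.5]
grip_width: 0.9
grasp_force: 0.0
clock: 15.52
tcp_pos: [0.4189, 0.0787, 0.0342]
tcp_rot: [0.0, 0.664, 0.748, 0.0]
force: [-0.2, 0.5, -0.9]
grip_width: 0.331
grasp_force: 0.0
clock: 16.18
tcp_pos: [0.4195, 0.0785, 0.1554]
tcp_rot: [0.001, 0.664, 0.748, 0.001]
force: [0.4, 0.3, -2.3]
grip_width: 0.295
grasp_force: 30.0
```

```bash
python3 -m handwheel '[[[4,12,0],[0,0,0.1],-1],[[10,36,0],[0,0,0.22],-1],[[20,66,0],[0,0,0.34],-1],[[35,98,0],[0,0,0.46],-1],[[52,126,0],[0,0,0.58],-1],[[72,152,0],[0,0,0.7],-1],[[94,174,0],[0,0,0.82],-1],[[116,190,0],[0,0,0.94],-1]]'
python3 -m handwheel '[[[22,14,0],[0,0,0.12],-1],[[44,26,0],[0,0,0.24],-1],[[64,37,0],[0,0,0.36],-1],[[79,46,0],[0,0,0.46],-1],[[83,47,0],[0,0,0.49],-1],[[83,47,0],[0,0,0.49],-1],[[83,47,0],[0,0,0.49],-1]]'
python3 - <<'E'
from h import *
p,d,M=shot('wrist','w5'); s=r.sense(); print(s['tcp_pos'],s['grip_width'],s['grasp_force'],s['force'])
E
```

```text
clock: 16.85
tcp_pos: [0.5345, 0.2713, 0.1517]
tcp_rot: [-0.001, 0.249, 0.969, -0.0]
force: [0.3, 0.1, -2.1]
grip_width: 0.294
grasp_force: 30.0
clock: 17.43
tcp_pos: [0.6166, 0.3157, 0.1511]
tcp_rot: [-0.001, 0.011, 1.0, -0.001]
force: [-0.1, 0.4, -0.6]
grip_width: 0.292
grasp_force: 30.0
[0.61648601 0.31558366 0.15186831] 0.28975493023480187 29.999728202819824 [-0.36402473 -0.39811894 -1.40241728]
```

View pics/w5.png

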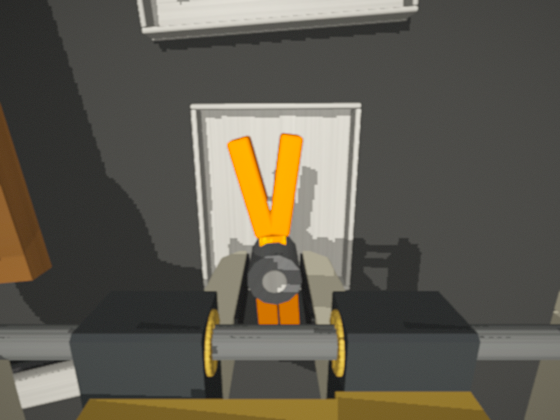

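Clamp A held aligned over the small tray (boss 275,275), handles inside. Lower.

```bash
python3 -m handwheel '[[[1,0,-30],[0,0,0],-1],[[1,0,-65],[0,0,0],-1],[[1,0,-90],[0,0,0],-1],[[1,0,-105],[0,0,0],-1],[[1,0,-112],[0,0,0],-1],[[1,0,-112],[0,0,0],-1],[[1,0,-112],[0,0,0],-0.2],[[1,0,-112],[0,0,0],-0.2]]'
python3 -m handwheel '[[[0,0,0],[0,0,0],-0.2],[[0,0,0],[0,0,0],-0.2],[[0,0,15],[0,0,0],-0.2],[[0,0,45],[0,0,0],0.2],[[0,0,85],[0,0,0],1],[[-10,0,120],[0,0,-0.1],1],[[-30,-20,150],[0,0,-0.22],1],[[-55,-45,150],[0,0,-0.34],1]]'
python3 -m handwheel '[[[-20,-32,0],[0,0,-0.12],1],[[-38,-66,0],[0,0,-0.24],1],[[-55,-102,0],[0,0,-0.36],1],[[-70,-138,0],[0,0,-0.48],1],[[-80,-174,0],[0,0,-0.6],1],[[-86,-210,0],[0,0,-0.72],1],[[-92,-248,0],[0,0,-0.84],1],[[-98,-286,0],[0,0,-0.96],1]]'
python3 - <<'E'
from h import *
p,d,M=shot('top','t2'); P=cloud(d,M); np.savez('t2',p=p,d=d,P=P); s=r.sense(); print(s['tcp_pos'],s['clock'])
o=orange(p)
for n,(l,t,rr,b) in dict(small=(115,178,175,252),large=(97,254,195,340)).items():
    sub=P[t:b,l:rr].reshape(-1,3); q=sub[(sub[:,2]>.034)&(sub[:,2]<.05)]; print(n,len(q),np.round(q.min(0),3),np.round(q.max(0),3))
print([ (b['rect'],round(b['conf'],2)) for b in nets.boxes_of('clamp1','top')])
E
```

```text
clock: 18.15
tcp_pos: [0.6193, 0.3168, 0.0437]
tcp_rot: [0.001, 0.01, 1.0, 0.001]
force: [-0.1, 0.5, 0.4]
grip_width: 0.379
grasp_force: 0.0
clock: 18.82
tcp_pos: [0.5651, 0.2751, 0.1991]
tcp_rot: [0.003, 0.181, 0.983, 0.004]
force: [0.3, 1.0, 0.7]
grip_width: 0.711
grasp_force: 0.0
clock: 19.48
tcp_pos: [0.4653, -0.0163, 0.1934]
tcp_rot: [0.001, 0.615, 0.788, 0.0]
force: [0.8, -0.9, 0.5]
grip_width: 1.0
grasp_force: 0.0
[ 0.46314689 -0.02404266  0.19263138] 19.5333
small 83 [0.605 0.302 0.035] [0.631 0.328 0.045]
large 191 [0.343 0.274 0.034] [0.431 0.346 0.045]
[([138.7, 194.4, 155.6, 235.6], 0.97), ([128.2, 273.3, 176.8, 293.8], 0.67), ([109.2, 300.6, 161.5, 317.9], 0.6)]
```

View pics/t2.png

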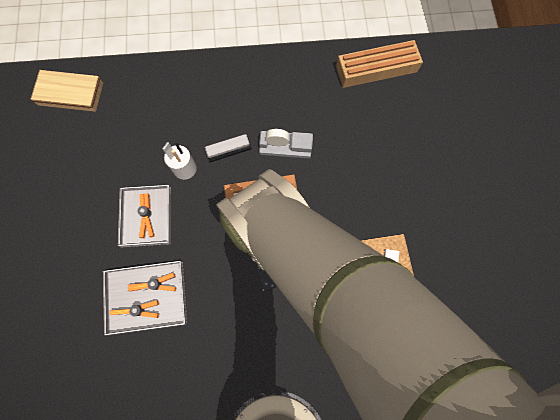

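All three clamps are in their trays (bosses at 144,210; 153,284; 136,310). Now the case and square measurement.

```bash
python3 -m handwheel '[[[10,-30,20],[0,0,-0.06],1],[[25,-65,40],[0,0,-0.12],1],[[40,-100,60],[0,0,-0.2],1],[[60,-130,80],[0,0,-0.24],1],[[70,-150,90],[0,0,-0.24],1],[[70,-150,90],[0,0,-0.24],1],[[70,-150,90],[0,0,-0.24],1],[[70,-150,90],[0,0,-0.24],1]]'
cat >> h.py <<'E'
def caserect(P):
    m=(P[...,2]>.02)&(P[...,2]<.033)&(abs(P[...,0]-.606)<.13)&(abs(P[...,1]+.015)<.14)
    m=cv2.erode(m.astype(np.uint8),np.ones((3,3)))>0
    return (P[m][:,:2]*1000).astype(np.float32)
E
python3 - <<'E'
from h import *
p,d,M=shot('wrist','w6'); P=cloud(d,M); np.savez('w6',p=p,d=d,P=P); s=r.sense(); print(s['tcp_pos'],s['tcp_rot'])
for Q in (P,np.load('t2.npz')['P']*0+np.load('top0.npz')['P']):
    q=caserect(Q); print(len(q),cv2.minAreaRect(q),np.median(Q[...,2][(abs(Q[...,2]-.028)<.008)&(abs(Q[...,0]-.606)<.1)&(abs(Q[...,1]+.015)<.12)]))
E
```

```text
clock: 20.25
tcp_pos: [0.5352, -0.1636, 0.2822]
tcp_rot: [-0.0, 0.703, 0.711, 0.0]
force: [0.2, 0.4, -0.3]
grip_width: 0.999
grasp_force: 0.0
[ 0.53498369 -0.16331252  0.28190546] [-5.03073300e-04  7.02614857e-01  7.11570168e-01 -7.29069211e-05]
6684 ((608.1121826171875, -36.94720458984375), (158.1504364013672, 154.14260864257812), 4.45996618270874) 0.027740129921213663
1167 ((605.404052734375, -15.413345336914062), (155.75401306152344, 194.22142028808594), 4.787609100341797) 0.027631086644093195
```

View pics/w6.png

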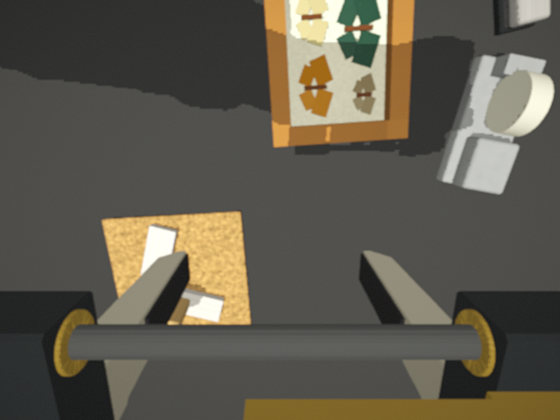

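Case near-right corner at (274,147); square partly hidden by the fingers around (170,270). Move over to it with the grasp yaw.

```bash
python3 -m handwheel '[[[0,-25,0],[0,0,0.12],1],[[0,-50,0],[0,0,0.24],1],[[0,-75,0],[0,0,0.36],1],[[0,-100,0],[0,0,0.48],1],[[-5,-120,0],[0,0,0.6],1],[[-10,-140,0],[0,0,0.72],1],[[-15,-155,0],[0,0,0.84],1],[[-15,-165,0],[0,0,0.96],1]]'
python3 -m handwheel '[[[0,-5,0],[0,0,0.12],1],[[0,-10,0],[0,0,0.24],1],[[0,-10,0],[0,0,0.33],1],[[0,-10,0],[0,0,0.33],1],[[0,-10,0],[0,0,0.33],1]]'
cat >> h.py <<'E'
def square(P,box=(.25,.56,-.48,-.15),zt=.0):
    x,y,z=P[...,0],P[...,1],P[...,2]; B=(x>box[0])&(x<box[1])&(y>box[2])&(y<box[3])
    q=P[B&(z>.055+zt)&(z<.085+zt)]; rc=cv2.minAreaRect((q[:,:2]*1000).astype(np.float32)); print('handle top',len(q),rc,q[:,2].max())
E
python3 - <<'E'
from h import *
p,d,M=shot('wrist','w7'); P=cloud(d,M); np.savez('w7',p=p,d=d,P=P); s=r.sense(); print(s['tcp_pos'],s['tcp_rot']); square(P)
x,y,z=P[...,0],P[...,1],P[...,2]
h=cv2.cvtColor(p,cv2.COLOR_RGB2HSV); m=(h[...,1]>80)&(z<.01)&(z>.0015)&(abs(x-.41)<.15)&(abs(y+.31)<.15)
m=cv2.morphologyEx(m.astype(np.uint8),cv2.MORPH_OPEN,np.ones((5,5)))>0
print('mat',m.sum(),cv2.minAreaRect((P[m][:,:2]*1000).astype(np.float32)))
E
```

```text
clock: 20.97
tcp_pos: [0.5194, -0.3304, 0.2814]
tcp_rot: [-0.001, 0.293, 0.956, -0.0]
force: [0.6, 0.3, -0.5]
grip_width: 1.001
grasp_force: 0.0
clock: 21.38
tcp_pos: [0.5206, -0.3387, 0.2816]
tcp_rot: [-0.0, 0.135, 0.991, 0.0]
force: [-0.2, 0.2, 0.2]
grip_width: 1.003
grasp_force: 0.0
[ 0.52070185 -0.33882672  0.28177126] [-2.35515001e-04  1.35624766e-01  9.90760233e-01  1.69308041e-04]
handle top 1362 ((386.6334228515625, -338.4900207519531), (20.169824600219727, 60.16919708251953), 75.26593780517578) 0.07652925026184465
mat 18149 ((401.7706298828125, -311.01123046875), (189.915771484375, 189.9482421875), 4.105287551879883)
```

View pics/w7.png

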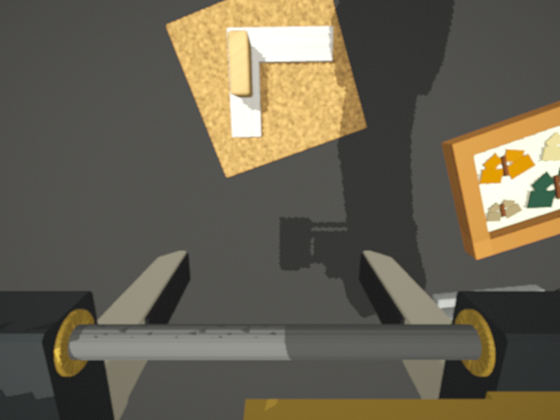

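Square clear in view (handle 240,62). Grasp it.

```bash
python3 -m handwheel '[[[-35,0,-10],[0,0,0.015],1],[[-72,0,-20],[0,0,0.015],1],[[-108,0,-30],[0,0,0.015],1],[[-134,0,-55],[0,0,0.015],1],[[-134,0,-90],[0,0,0.015],1],[[-134,0,-125],[0,0,0.015],1],[[-134,0,-160],[0,0,0.015],1],[[-134,0,-160],[0,0,0.015],1]]' 50
python3 -m handwheel '[[[0,0,-25],[0,0,0],1],[[0,0,-50],[0,0,0],1],[[0,0,-65],[0,0,0],1],[[0,0,-68],[0,0,0],0.2],[[0,0,-68],[0,0,0],-0.2],[[0,0,-68],[0,0,0],-1],[[0,0,-68],[0,0,0],-1],[[0,0,-68],[0,0,0],-1]]' 50
python3 -m handwheel '[[[0,0,0],[0,0,0],-1],[[0,0,0],[0,0,0],-1],[[0,0,0],[0,0,0],-1],[[0,0,0],[0,0,0],-1],[[0,0,0],[0,0,0],-1],[[0,0,0],[0,0,0],-1],[[0,0,0],[0,0,0],-1],[[0,0,0],[0,0,0],-1]]' 50
```

```text
clock: 22.1
tcp_pos: [0.3843, -0.3383, 0.1177]
tcp_rot: [-0.003, 0.128, 0.992, 0.002]
force: [-0.3, 0.3, 0.6]
grip_width: 0.999
grasp_force: 0.0
clock: 22.77
tcp_pos: [0.3871, -0.3406, 0.0552]
tcp_rot: [0.001, 0.128, 0.992, -0.001]
force: [0.7, 0.1, 0.5]
grip_width: 0.688
grasp_force: 0.0
clock: 23.43
tcp_pos: [0.3867, -0.34, 0.0539]
tcp_rot: [0.0, 0.127, 0.992, -0.0]
force: [-0.5, 0.7, 0.2]
grip_width: 0.21
grasp_force: 50.0
```

```bash
python3 -m handwheel '[[[0,0,10],[0,0,0],-1],[[0,0,30],[0,0,0],-1],[[8,5,55],[0,0,0],-1],[[22,22,60],[0,0,-0.06],-1],[[38,48,60],[0,0,-0.14],-1],[[54,78,60],[0,0,-0.24],-1],[[68,108,60],[0,0,-0.34],-1],[[78,138,60],[0,0,-0.44],-1]]' 50
python3 -m handwheel '[[[4,32,0],[0,0,-0.1],-1],[[7,64,0],[0,0,-0.2],-1],[[7,96,0],[0,0,-0.3],-1],[[7,128,0],[0,0,-0.4],-1],[[6,160,0],[0,0,-0.5],-1],[[5,192,0],[0,0,-0.6],-1],[[5,224,0],[0,0,-0.7],-1],[[5,254,0],[0,0,-0.77],-1]]'
python3 -m handwheel '[[[0,25,0],[0,0,-0.026],-1],[[0,40,0],[0,0,-0.026],-1],[[0,42,0],[0,0,-0.026],-1],[[0,42,0],[0,0,-0.026],-1],[[0,42,0],[0,0,-0.026],-1]]'
python3 - <<'E'
from h import *
p,d,M=shot('wrist','w8'); P=cloud(d,M); np.savez('w8',p=p,d=d,P=P); s=r.sense(); print(s['tcp_pos'],s['tcp_rot'],s['grip_width'])
x,y,z=P[...,0],P[...,1],P[...,2]
q=caserect(P); print('case',len(q),cv2.minAreaRect(q) if len(q) else '')
E
```

```text
clock: 24.1
tcp_pos: [0.4656, -0.2009, 0.1138]
tcp_rot: [0.0, 0.344, 0.939, 0.0]
force: [0.5, -0.2, -1.4]
grip_width: 0.21
grasp_force: 50.0
clock: 24.77
tcp_pos: [0.4692, 0.0537, 0.1138]
tcp_rot: [-0.0, 0.671, 0.742, -0.0]
force: [1.2, -0.9, -2.2]
grip_width: 0.214
grasp_force: 50.0
clock: 25.18
tcp_pos: [0.4693, 0.093, 0.1137]
tcp_rot: [-0.0, 0.679, 0.734, -0.001]
force: [1.7, -1.6, -2.4]
grip_width: 0.211
grasp_force: 50.0
[0.46934381 0.09252695 0.11371279] [-6.51296001e-05  6.79067259e-01  7.34075743e-01 -6.76133567e-04] 0.209782949921453
case 9071 ((604.7728881835938, -2.2510910034179688), (160.29144287109375, 175.83294677734375), 4.454657077789307)
```

View pics/w8.png

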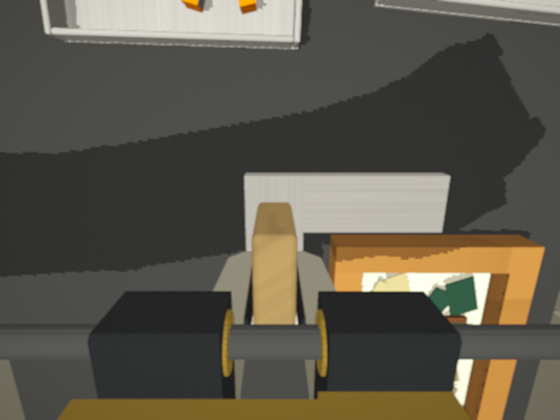

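```bash
cat >> h.py <<'E'
def edges(P,z0,tcp,yaw):
    # fitted inner edge of the plain arm (left-corner pose), in the frame of the TCP
    x,y,z=P[...,0],P[...,1],P[...,2]
    c,s=np.cos(yaw),np.sin(yaw); X=(x-tcp[0])*c+(y-tcp[1])*s; Y=-(x-tcp[0])*s+(y-tcp[1])*c
    m=(abs(z-z0)<.006)&(X>.03)&(X<.14)&(Y>-.04)&(Y<.1); q=np.stack([X[m],Y[m]],1)*1000
    lo=[];hi=[]
    for k in range(35,95,2):
        t=q[(q[:,0]>=k)&(q[:,0]<k+2)]
        if len(t)>8: lo.append((k+1,t[:,1].min())); hi.append((k+1,t[:,1].max()))
    lo,hi=np.array(lo),np.array(hi)
    print('n',len(q),'Xmax',q[:,0].max(),'zmed',np.median(z[m])); 
    for e in (lo,hi): print('edge slope,at0',np.polyfit(*e.T,1))
E
python3 - <<'E'
from h import *
P=np.load('w8.npz')['P']; edges(P,.074,(.4693,.0925),.0785)
s=r.sense(); w=s['tcp_rot']; print('tooly deg',np.degrees(2*np.arctan2(w[2],w[1]))-90)
E
```

```text
n 7053 Xmax 103.07731986846925 zmed 0.07342466043907486
edge slope,at0 [0.0152165  9.72026909]
edge slope,at0 [-1.36293218e-04  4.56870584e+01]
tooly deg 4.4583789722828016
```

```bash
python3 -m handwheel '[[[0,0,-20],[0,0,0],-1],[[0,0,-42],[0,0,0],-1],[[0,0,-55],[0,0,0],-1],[[0,0,-60],[0,0,0],-1],[[6,-5,-60],[0,0,0],-1],[[14,-10,-60],[0,0,0],-1],[[22,-16,-60],[0,0,0],-1],[[26.7,-20,-60],[0,0,0],-1]]'
python3 -m handwheel '[[[0,0,0],[0,0,0],-1],[[0,0,0],[0,0,0],-1],[[0,0,0],[0,0,0],-1]]'
python3 - <<'E'
from h import *
p,d,M=shot('wrist'); P=cloud(d,M); s=r.sense(); t=s['tcp_pos']; print(t,s['force']); edges(P,.013,t,.0785)
x,y,z=P[...,0],P[...,1],P[...,2]; c,sn=np.cos(.0785),np.sin(.0785); X=((x-t[0])*c+(y-t[1])*sn)*1000; Y=(-(x-t[0])*sn+(y-t[1])*c)*1000
m=(abs(z-.028)<.004)&(X>40)&(X<90)&(Y>-60)&(Y<20)
for k in range(40,90,8): a=m&(X>=k)&(X<k+8); print(k,a.sum(),np.round(np.sort(Y[a])[-4:],1) if a.any() else '')
E
```

```text
clock: 25.9
tcp_pos: [0.4985, 0.0724, 0.0548]
tcp_rot: [0.001, 0.679, 0.734, 0.001]
force: [0.1, 0.3, -2.4]
grip_width: 0.212
grasp_force: 50.0
clock: 26.15
tcp_pos: [0.4962, 0.0737, 0.0542]
tcp_rot: [-0.0, 0.679, 0.734, 0.0]
force: [-0.1, -0.6, -1.7]
grip_width: 0.209
grasp_force: 50.0
[0.49607053 0.0739155  0.0541479 ] [ 0.14853665 -0.48194785 -2.4925487 ]
n 8736 Xmax 139.94487564783066 zmed 0.014042628899096521
edge slope,at0 [-0.45587543 17.34902028]
edge slope,at0 [-7.29214797e-05  4.49999422e+01]
40 531 [3.  3.1 3.1 3.1]
48 493 [2.9 3.  3.  3. ]
56 484 [2.9 2.9 2.9 3.2]
64 485 [3. 3. 3. 3.]
72 498 [2.9 3.  3.1 3.2]
80 484 [3.  3.  3.1 3.1]
88 126 [2.8 2.8 2.9 3.4]
```

```bash
python3 -m handwheel '[[[2.5,-2.8,0],[0,0,0],-1],[[5,-5.6,0],[0,0,0],-1],[[5.7,-6.6,0],[0,0,0],-1],[[6.6,-7,0],[0,0,0],-1],[[7.5,-7.5,0],[0,0,0],-1],[[7.5,-7.5,0],[0,0,0],-1]]'
```

```text
clock: 26.7
tcp_pos: [0.5019, 0.0668, 0.0537]
tcp_rot: [-0.001, 0.678, 0.735, -0.001]
force: [-6.1, 3.5, 1.8]
grip_width: 0.214
grasp_force: 50.0
```

```bash
python3 -m handwheel '[[[1,-0.5,0],[0,0,0],-1],[[2,-1.2,0],[0,0,0],-1],[[2,-1.2,0],[0,0,0],-1],[[2,-1.2,0],[0,0,0],-1],[[2,-1.2,0],[0,0,0],-1],[[2,-1.2,0],[0,0,0],-1],[[2,-1.2,0],[0,0,0],-1],[[2,-1.2,0],[0,0,0],-1]]'
python3 - <<'E'
from h import *
p,d,M=shot('wrist','w9'); P=cloud(d,M); s=r.sense(); t=s['tcp_pos']; print(t,s['tcp_rot'],s['force'],s['ft_torque']); 
x,y,z=P[...,0],P[...,1],P[...,2]; c,sn=np.cos(.0785),np.sin(.0785); X=((x-t[0])*c+(y-t[1])*sn)*1000; Y=(-(x-t[0])*sn+(y-t[1])*c)*1000
for k in range(30,100,8):
    b=(X>=k)&(X<k+8); a=b&(abs(z-.028)<.005)&(Y<30)&(Y>-60); e=b&(abs(z-.013)<.005)&(Y>15)&(Y<70)
    print(k,np.round(np.sort(Y[a])[-5:-3],1),np.round(np.sort(Y[e])[-5:-3],1),np.median(z[e]))
E
```

```text
clock: 27.37
tcp_pos: [0.502, 0.0666, 0.0536]
tcp_rot: [-0.002, 0.678, 0.735, -0.002]
force: [-12.4, 7.7, 4.4]
grip_width: 0.215
grasp_force: 50.0
[0.50205752 0.06661819 0.05355364] [-0.00223845  0.67779631  0.73524409 -0.00181249] [-11.86392618   8.18828879   4.47927846] [ 1.79437855  2.96969994 -0.18657328]
30 [10.7 10.7] [45.4 45.4] 0.013265477614405524
38 [10.6 10.6] [45.4 45.4] 0.013198491069139673
46 [10.7 10.7] [45.4 45.5] 0.013126589028115365
54 [10.6 10.6] [45.4 45.4] 0.012991670989865589
62 [10.5 10.5] [45.4 45.4] 0.012999248016342821
70 [10.6 10.6] [45.4 45.4] 0.012892811750435176
78 [10.6 10.7] [45.4 45.5] 0.01287057587905266
86 [10.6 10.6] [45.4 45.4] 0.012798499181254808
94 [10.6 10.6] [45.4 45.4] 0.012761514323498896
```

View pics/w9.png

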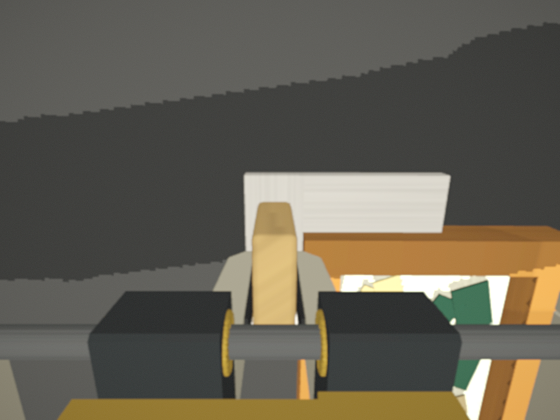

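Plain arm (245–445, 233) lies flush along the case's left face. Hold longer.

```bash
python3 -m handwheel '[[[1,0,0],[0,0,0],-1],[[1,0,0],[0,0,0],-1],[[1,0,0],[0,0,0],-1],[[1,0,0],[0,0,0],-1],[[1,0,0],[0,0,0],-1],[[1,0,0],[0,0,0],-1],[[1,0,0],[0,0,0],-1],[[1,0,0],[0,0,0],-1]]'
python3 -c "
from bench import r
s=r.sense();print(s['force'],s['tcp_pos'],s['tcp_rot'],s['grip_width'])"
```

```text
clock: 28.08
tcp_pos: [0.5022, 0.0666, 0.0535]
tcp_rot: [-0.003, 0.678, 0.735, -0.002]
force: [-14.1, 8.2, 6.5]
grip_width: 0.21
grasp_force: 50.0
[-14.12730092   8.2417019    6.46329467] [0.50215695 0.0666093  0.05346107] [-0.00265087  0.67772576  0.73530598 -0.00242345] 0.21023856494333554
```

```bash
python3 -m handwheel '[[[-8,5,0],[0,0,0],-1],[[-20,14,0],[0,0,0],-1],[[-37.2,27.2,0],[0,0,0],-1],[[-37.2,27.2,25],[0,0,0],-1],[[-37.2,27.2,55],[0,0,0],-1],[[-35,15,60],[0,0,0.05],-1],[[-32,-5,60],[0,0,0.16],-1],[[-28,-28,60],[0,0,0.28],-1]]'
python3 -m handwheel '[[[3,-26,0],[0,0,0.12],-1],[[7,-52,0],[0,0,0.24],-1],[[11,-78,0],[0,0,0.36],-1],[[15,-104,0],[0,0,0.48],-1],[[20,-128,0],[0,0,0.6],-1],[[24,-150,0],[0,0,0.72],-1],[[28,-172,0],[0,0,0.84],-1],[[32,-188,0],[0,0,0.96],-1]]'
python3 -m handwheel '[[[4,-10,0],[0,0,0.12],-1],[[7,-18,0],[0,0,0.24],-1],[[7.5,-19,0],[0,0,0.33],-1],[[7.5,-19,0],[0,0,0.33],-1],[[7.5,-19,0],[0,0,0.33],-1],[[7.5,-19,0],[0,0,0.33],-1]]'
python3 - <<'E'
from h import *
p,d,M=shot('wrist','w10'); P=cloud(d,M); np.savez('w10',p=p,d=d,P=P); s=r.sense(); w=s['tcp_rot'];t=s['tcp_pos'];print(t,s['grip_width'],'tooly deg',np.degrees(2*np.arctan2(w[2],w[1]))-90)
x,y,z=P[...,0],P[...,1],P[...,2]; c,sn=np.cos(.0785),np.sin(.0785); X=((x-t[0])*c+(y-t[1])*sn)*1000; Y=(-(x-t[0])*sn+(y-t[1])*c)*1000
# plain arm: along +Y; X from -45 to -10 of handle; Y 17.5..102.5
for k in range(26,104,10):
    b=(Y>=k)&(Y<k+8); e=b&(abs(z-.073)<.006)&(X>-70)&(X<10); a=b&(abs(z-.028)<.005)&(X>-30)&(X<60)
    print(k,np.round(np.sort(X[e])[[3,-4]],1) if e.sum()>9 else '',np.round(np.sort(X[a])[3],1) if a.sum()>9 else '',np.median(z[e]) if e.any() else '')
E
```

```text
clock: 28.75
tcp_pos: [0.4797, 0.0378, 0.115]
tcp_rot: [0.001, 0.566, 0.824, 0.001]
force: [0.8, 0.4, -2.2]
grip_width: 0.211
grasp_force: 50.0
clock: 29.42
tcp_pos: [0.5109, -0.1534, 0.1138]
tcp_rot: [0.0, 0.124, 0.992, -0.001]
force: [0.6, 0.4, -2.5]
grip_width: 0.213
grasp_force: 50.0
clock: 29.92
tcp_pos: [0.5183, -0.1695, 0.1139]
tcp_rot: [0.0, -0.038, 0.999, -0.0]
force: [-1.2, -0.4, -1.5]
grip_width: 0.213
grasp_force: 50.0
[ 0.51829282 -0.16944886  0.11398715] 0.21359071404310792 tooly deg 94.37308172783693
26 [-45.6 -10.8]  0.07375167085745177
36 [-45.6 -10.8]  0.07373592539011262
46 [-45.5 -10.9] 19.0 0.07369835558607121
56 [-45.5 -10.7] 19.1 0.07369243247877419
66 [-45.5 -10.7] 19.0 0.07368966620093664
76 [-45.5 -10.8] 19.2 0.07368349648115088
86 [-45.5 -10.7] 19.0 0.07369622639250084
96 [-45.4 -10.7] 19.2 0.0736325297266564
```

View pics/w10.png

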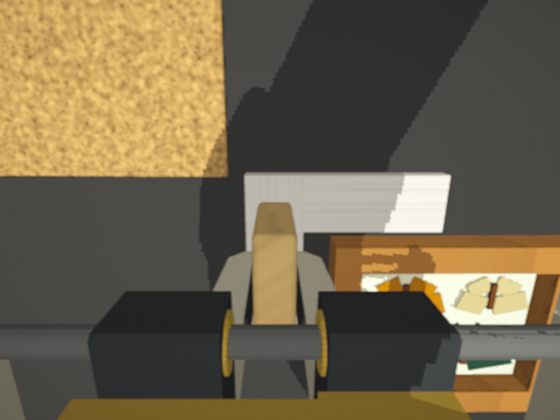

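Square parallel and level above the bench, case corner at (330,237). Descend and approach the right corner.

```bash
python3 -m handwheel '[[[0,0,-20],[0,0,0],-1],[[0,0,-42],[0,0,0],-1],[[0,0,-55],[0,0,0],-1],[[0,0,-60],[0,0,0],-1],[[6,7,-60],[0,0,0],-1],[[13,15,-60],[0,0,0],-1],[[19,22,-60],[0,0,0],-1],[[22.5,26.3,-60],[0,0,0],-1]]'
python3 -m handwheel '[[[0,0,0],[0,0,0],-1],[[2,2,0],[0,0,0],-1],[[4,4,0],[0,0,0],-1],[[4.5,5.2,0],[0,0,0],-1],[[5,6,0],[0,0,0],-1],[[5.5,7,0],[0,0,0],-1],[[5.5,7,0],[0,0,0],-1]]'
```

```text
clock: 30.63
tcp_pos: [0.543, -0.1415, 0.0551]
tcp_rot: [0.001, -0.04, 0.999, 0.0]
force: [0.6, 0.5, -1.9]
grip_width: 0.214
grasp_force: 50.0
clock: 31.22
tcp_pos: [0.5458, -0.1372, 0.0538]
tcp_rot: [-0.0, -0.039, 0.999, -0.001]
force: [-1.2, -1.2, -1.7]
grip_width: 0.212
grasp_force: 50.0
```

```bash
python3 -m handwheel '[[[0.8,1,0],[0,0,0],-1],[[1.6,2,0],[0,0,0],-1],[[2.2,3,0],[0,0,0],-1],[[2.5,4,0],[0,0,0],-1],[[2.5,4,0],[0,0,0],-1],[[2.5,4,0],[0,0,0],-1],[[2.5,4,0],[0,0,0],-1],[[2.5,4,0],[0,0,0],-1]]'
python3 - <<'E'
from h import *
p,d,M=shot('wrist'); P=cloud(d,M); s=r.sense(); w=s['tcp_rot'];t=s['tcp_pos'];print(t,w,s['force'])
x,y,z=P[...,0],P[...,1],P[...,2]; c,sn=np.cos(.0785),np.sin(.0785); X=((x-t[0])*c+(y-t[1])*sn)*1000; Y=(-(x-t[0])*sn+(y-t[1])*c)*1000
for k in range(26,104,12):
    b=(Y>=k)&(Y<k+8); e=b&(abs(z-.013)<.005)&(X>-70)&(X<-15); a=b&(abs(z-.028)<.005)&(X>-30)&(X<60)
    print(k,np.round(np.sort(X[e])[3],1) if e.sum()>9 else '',np.round(np.sort(X[a])[3],1) if a.sum()>9 else '')
E
```

```text
clock: 31.88
tcp_pos: [0.5462, -0.1368, 0.0535]
tcp_rot: [-0.003, -0.038, 0.999, -0.003]
force: [-6.2, -11.5, 3.7]
grip_width: 0.216
grasp_force: 50.0
[ 0.54618291 -0.13680086  0.05353769] [-0.00274701 -0.03772342  0.99927897 -0.00330695] [ -6.62285728 -11.35404714   3.3321223 ]
26 -46.1 -11.3
38 -46.1 -11.4
50 -46.1 -11.3
62 -46.0 -11.2
74 -46.1 -11.4
86 -46.1 -11.3
98 -46.0 -11.3
```

```bash
python3 -m handwheel '[[[0.8,0,0],[0,0,0],-1],[[1.5,0,0],[0,0,0],-1],[[1.5,0,0],[0,0,0],-1],[[1.5,0,0],[0,0,0],-1],[[1.5,0,0],[0,0,0],-1],[[1.5,0,0],[0,0,0],-1],[[1.5,0,0],[0,0,0],-1],[[1.5,0,0],[0,0,0],-1]]'
python3 -m handwheel '[[[0,0,0],[0,0,0],-1],[[0,0,0],[0,0,0],-1],[[0,0,0],[0,0,0],-1],[[0,0,0],[0,0,0],-1],[[0,0,0],[0,0,0],-1],[[0,0,0],[0,0,0],-1],[[0,0,0],[0,0,0],-1],[[0,0,0],[0,0,0],-1]]'
```

```text
clock: 32.6
tcp_pos: [0.5464, -0.1368, 0.0533]
tcp_rot: [-0.004, -0.038, 0.999, -0.003]
force: [-9.4, -10.4, 5.1]
grip_width: 0.212
grasp_force: 50.0
clock: 33.27
tcp_pos: [0.5464, -0.1368, 0.0533]
tcp_rot: [-0.004, -0.038, 0.999, -0.003]
force: [-9.6, -11.4, 5.9]
grip_width: 0.212
grasp_force: 50.0
```

```bash
python3 -m handwheel '[[[-5,-7,0],[0,0,0],-1],[[-16,-18,0],[0,0,0],-1],[[-32,-35,0],[0,0,0],-1],[[-35,-38,20],[0,0,0],-1],[[-40,-44,45],[0,0,-0.04],-1],[[-55,-62,60],[0,0,-0.1],-1],[[-78,-92,60],[0,0,-0.16],-1],[[-102,-124,60],[0,0,-0.2],-1]]'
python3 -m handwheel '[[[-24,-32,0],[0,0,0],-1],[[-46,-64,0],[0,0,0],-1],[[-62,-88,0],[0,0,0],-1],[[-66.6,-95.3,0],[0,0,0],-1],[[-66.6,-95.3,0],[0,0,0],-1],[[-66.6,-95.3,0],[0,0,0],-1]]'
python3 -m handwheel '[[[0,0,-20],[0,0,0],-1],[[0,0,-40],[0,0,0],-1],[[0,0,-52],[0,0,0],-1],[[0,0,-55],[0,0,0],-1],[[0,0,-55],[0,0,0],-1]]'
```

```text
clock: 33.93
tcp_pos: [0.4486, -0.2568, 0.1152]
tcp_rot: [0.002, 0.061, 0.998, -0.0]
force: [-0.2, -2.0, -3.2]
grip_width: 0.214
grasp_force: 50.0
clock: 34.43
tcp_pos: [0.3818, -0.3516, 0.114]
tcp_rot: [0.001, 0.061, 0.998, 0.0]
force: [0.7, 0.1, -0.8]
grip_width: 0.212
grasp_force: 50.0
clock: 34.85
tcp_pos: [0.3828, -0.3499, 0.0585]
tcp_rot: [-0.0, 0.059, 0.998, 0.001]
force: [-0.0, -0.0, -2.2]
grip_width: 0.212
grasp_force: 50.0
```

```bash
python3 -m handwheel '[[[0,0,-2],[0,0,0],-1],[[0,0,-4],[0,0,0],-1],[[0,0,-5],[0,0,0],-1],[[0,0,-5],[0,0,0],-1],[[0,0,-5],[0,0,0],-0.3],[[0,0,-5],[0,0,0],-0.2],[[0,0,-5],[0,0,0],0],[[0,0,-5],[0,0,0],0]]'
python3 -m handwheel '[[[0,0,0],[0,0,0],0.1],[[0,0,0],[0,0,0],0.1],[[0,0,15],[0,0,0],0.3],[[0,0,45],[0,0,0],0.5],[[0,0,85],[0,0,0],1],[[25,0,120],[0,0,0],1],[[60,0,150],[0,0,0],1],[[95,0,175],[0,0,0],1]]'
python3 -m handwheel '[[[30,5,15],[0,0,0],1],[[55,5,25],[0,0,0],1],[[55,5,25],[0,0,0],1],[[55,5,25],[0,0,0],1]]'
python3 - <<'E'
from h import *
p,d,M=shot('wrist'); P=cloud(d,M); square(P); print(r.sense()['tcp_pos'])
shot('top','t3')
x,y,z=P[...,0],P[...,1],P[...,2]
v=z[(abs(z-.014)<.006)&(abs(x-.4)<.07)&(abs(y+.31)<.07)]; print('plate top',np.percentile(v,[5,50,95]))
E
```

```text
clock: 35.52
tcp_pos: [0.3818, -0.352, 0.0541]
tcp_rot: [0.0, 0.061, 0.998, -0.0]
force: [-0.5, 0.3, 0.1]
grip_width: 0.447
grasp_force: 0.0
clock: 36.18
tcp_pos: [0.4711, -0.3523, 0.2273]
tcp_rot: [0.0, 0.062, 0.998, -0.001]
force: [0.7, -1.1, -0.1]
grip_width: 0.932
grasp_force: 0.0
clock: 36.52
tcp_pos: [0.5271, -0.3461, 0.2499]
tcp_rot: [0.0, 0.06, 0.998, -0.0]
force: [-0.1, -0.7, -0.3]
grip_width: 0.999
grasp_force: 0.0
handle top 1705 ((381.820556640625, -352.09906005859375), (20.141624450683594, 59.628963470458984), 82.97417449951172) 0.07658460500516645
[ 0.52552089 -0.34654927  0.24916198]
plate top [0.01228077 0.01372947 0.01514532]
```

View pics/t3.png

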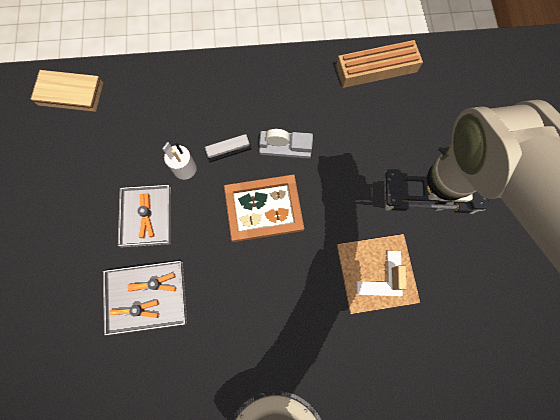

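The square lies on the mat (380,275), clamps are in their trays, bystanders unmoved. Handing in.

```bash
python3 -c "
from bench import workorder
print(workorder.hand_in())"
```

```text
the job is handed in; nothing more can be done
None
```

I handed the job in at about 36.5 s with every step done, though the interface returned no verdict: the one shut clamp is in the smaller tray and the two open ones in the larger, the square was pressed flush at both near corners for over a second each (about 12–16 N measured at the wrist), and it now lies flat near the middle of the cork mat with the bystanders untouched.

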